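Turn the red eraser tin onto its lid in its slanted desk stand

ROBOT

A 6-joint arm with a two-finger parallel gripper is mounted at the origin on the work surface. World frame = base frame: x ahead of the robot, y to its left, z up, the work surface at z = 0. Lengths are in m, angles in degrees, forces in N, time in s.
With the tool pointing down it reaches from about 0.35 to 0.875 m from the base axis. Payload 4.2 kg.
Tool frame: the origin (TCP) lies at the very end of the fingers, on their centre line; the grasp point (between the pads) lies r.pinch_z behind it (r.pinch_z is the distance from the TCP to the grasp point, in m); y points along the fingers, z is the direction in which the jaws open and shut, and the axes are right-handed (so a half turn about y gives the same grasp; the last joint's range is limited). The gripper opens to 87 mm and grips with 3 to 60 N. Pads are 19 mm wide; open, the fingers measure 117 mm over their backs; the gripper's body (75 mm by 190 mm) begins 51 mm behind the grasp point.
Start: joints at [14.817, 22.042, 0.453, 0, -68.411, -14.817], TCP at [0.625, 0, 0.223] pointing down, gripper open.
Joint ranges: [-179.83, 179.83], [-69.29, 118.12], [-61.27, 80.66], [-181.25, 117.63], [-171.15, -9.14], [-177.46, 177.46]. Speed limits (degrees/s): [159.86, 159.86, 180, 180, 180, 180].

INTERFACE

Orientations are given as a 3x3 rotation matrix whose columns are the frame's x, y, z axes.
In Python, from station import sense, capture, camera_params, r gives the robot as it stands.
- The arm moves only by the tool move_arm, never from a script. Its argument "increments" is text: rows parted by semicolons, each of 7 numbers parted by spaces: the closure, from -1 (fully open) to 1 (shut), so that 0 is half open, then the shift along the tool's x, y, z in m, then the turn, a rotation vector about the tool's x, y, z in rad. In form: hand x y z wx wy wz; .... A call has 1 to 8 rows; each row is the pose to reach, as a shift and turn from the pose commanded when the call began, along the tool's axes at that moment; what a row does not reach only later rows make up. A row lasts 1/10 s, in which the tool goes at most 50 mm and 8.59 degrees, less where a joint would pass 70% of its speed; a pose out of reach is approached as far as the arm can. A call with a gripper value outside its range is refused whole. The fingers move at their own pace and stop on an object; the grip force is fixed at half the most. Time passes only in rows, so rows that repeat a pose let the fingers close. It gives the time, the measured TCP pose, the force and the opening at its end, in the units of the state.
- sense(): the state, without advancing time (a new reading comes with each control period).
- capture(name): name is "scene" or "side" or "wrist"; returns (picture, depth): 480x640x3 uint8, red, green, blue; 480x640 float32, m along the optical axis (not along the pixel's ray), 0 where there is no reading.
- camera_params(name): a dict with "fx", "fy", "cx", "cy" (pixels), "distortion" ([k1, k2, p1, p2, k3] as OpenCV has them; the pictures are not rectified), "xyz" and "orientation" of the camera in the world. Camera axes: x right, y down, z forward; pixel columns grow to the right and rows downward; lengths in m; the calibration is good to about 2 mm. A picture is of the moment at which its call begins: read the wrist's pose just before it. camera_params takes no time and is no camera call; for the wrist camera it gives the pose at the moment of the call.
- r.finish_job(): hands the job in, once; it reports no verdict.
The state is a dict: "time_s": time; "joints": joint angles; "joint_velocities": joint speeds; "effort": joint torques, N m; "tcp_pos": TCP position; "ee_rot": TCP orientation; "wrist_force": force on the tool from outside, world axes, zero at the start; "moment": the same for the moment, N m; "gripper_width": opening from 0.0 (shut) to 1.0 (fully open).
Only numpy, scipy, OpenCV 4.12 (cv2) and the standard library are available. Lean on these libraries where they do the work, as an engineer would, in place of code of your own. Each camera call takes 0.05 s, during which the arm holds its last target.

TASK

Turn the red tin upside down, keeping its loose lid pinched shut the whole time, so that the eraser inside comes to lie in the lid. Put it back in its own slanted stand with its white lid flat against the slope and a long edge squarely against the ledge, then let go; leave the blue tin alone.

Things in the scene. Friction and masses are not known exactly. Their poses are not given: they have to be found in the camera images.
- tin_mid (a point): Centre of the closed red tin: 43 mm thick (own z, out through the lid), body 90 (own x) x 110 mm (own y), 0.3 kg with a loose eraser. Starts base-down on a 45-degree slope: z leans 45 degrees away from the robot, x points away from it and 45 degrees down, y level. A gripper tilted 45 degrees, coming down along x over the upper edge, can pinch it: one finger on the lid, one on the base.
- lid_top (a point): Centre of the outer face of the red tin's white lid with a red disc: a flat 99 x 119 mm plate, 3 mm thick, with a 14 mm skirt fitting loosely (1.5 mm play) over the body. Only gravity holds it on. Axes as tin_mid's. Shut, it lies 21.5 mm along z from tin_mid.
- stand_seat (a point): Red tin's stand, fixed: the tin's centre at the start, 120 mm above the desk. x away from robot, y along ledge, z up. Slope falls 45 degrees to +x: two 20 mm rails, 74 mm gap between them for a finger, surface 21.5 mm below this point (square to slope), ending 40 mm upslope. Ledge face 45 mm downslope, 20 mm high. Lid-down, the tin's centre sits about 5 mm further upslope (lid rim meets ledge).
- blue_mid (a point): Centre of the blue tin, a bystander of the same shape, its white lid marked with a blue disc, in a like stand of its own; axes as tin_mid's. The two tins may swap places.
There are look-alikes about, which are no part of the job. Of the things like the part that bears lid_top, leave any that is black, orange or yellow; of the rest the larger one is meant.

How it is judged (in metres and radians):
On the way:
1. the red tin is lifted clear of its stand and turned lid-down, still shut (distance between tin_mid and stand_seat above 0.03 m and angle between tin_mid's own z axis and vertical above 2 rad), for 0.1 s.
At the end, for the whole second after the job is handed in: The red tin rests in its own stand, released and still, lid against the slope: the lid's direction 135 degrees from up within 11 degrees, the tin's centre within 22 mm of the stand's seat point, squared to the ledge within 10 degrees, the lid shut to within 6 mm (angle between tin_mid's own z axis and vertical between 2.16 and 2.55 rad and distance between tin_mid and stand_seat below 0.022 m and angle between the y axis of tin_mid and the y axis of stand_seat, either way round below 0.18 rad and z of lid_top in the frame of tin_mid below 0.028 m and linear speed of tin below 0.02 m/s); the robot touches nothing.
It fails at once if the red tin's lid comes open by more than 10 mm (z of lid_top in the frame of tin_mid above 0.0315 m).
It fails at once if the blue tin is moved by more than 15 mm (distance of blue_mid from where it was at the start of the episode above 0.015 m).
It also fails if it takes over 48 s, if anything falls off the work surface, if the arm or the gripper's body presses on something with over 40 N, if the wrist force passes 120 N, or if a joint passes its speed limit or range.

## Working session

There is one attempt and no reset: what is moved stays moved. The work goes in short steps, Python scripts to look and compute and a tool call to move; the robot and the scene stay as the last step left them, time stands still between calls to the robot, and variables do not carry over. Pictures are saved under pics/ and viewed, and the job is handed in when it is done.

Besides the shell and the picture viewer there is one more tool, called after "Call:" as name(argument=value, ...) on one line, values as JSON. move_arm: Moves the arm, as the interface text tells. Its arguments: {"type":"object","properties":{"increments":{"type":"string"}},"required":["increments"]}

```bash
ls; mkdir -p pics; cat > h.py <<'E'
import numpy as np, cv2
from station import sense, capture, camera_params, r
def cap(n,f):
    p=camera_params(n); im,d=capture(n); cv2.imwrite('pics/'+f+'.png',im[:,:,::-1]); np.savez('pics/'+f+'.npz',im=im,d=d,**{k:np.array(v) for k,v in p.items()}); return im,d,p
def pts(d,p):
    h,w=d.shape; K=np.array([[p['fx'],0,p['cx']],[0,p['fy'],p['cy']],[0,0,1]],float)
    u,v=np.meshgrid(np.arange(w),np.arange(h)); q=np.stack([u,v],-1).reshape(-1,1,2).astype(float)
    n=cv2.undistortPoints(q,K,np.array(p['distortion'],float)).reshape(h,w,2)
    c=np.dstack([n*d[...,None],d]); return c@np.array(p['orientation']).reshape(3,3).T+np.array(p['xyz'])
E
python3 - <<'E'
from h import *
print(r.pinch_z, sense())
for n in('scene','side','wrist'):
    im,d,p=cap(n,n+'0'); print(n,p)
E
```

```text
pics
0.0187 {'time_s': 0.0, 'joints': array([ 1.48185192e+01,  2.20907238e+01,  3.79570916e-01, -2.95360587e-02,
       -6.84100596e+01, -1.48160482e+01]), 'joint_velocities': array([-0.02132739, -0.06662817,  0.04259246, -0.04404042, -0.07397767,
        0.02246817]), 'effort': array([ 5.69075401e-04, -3.90661991e+01,  1.87403029e+01,  4.22001421e+00,
        1.09914420e-02, -1.81494070e-04]), 'tcp_pos': array([6.24399183e-01, 4.36074187e-05, 2.21457147e-01]), 'ee_rot': array([[ 1.46979854e-04, -2.16774251e-03, -9.99997640e-01],
       [ 9.99999986e-01, -7.76667117e-05,  1.47148561e-04],
       [-7.79855085e-05, -9.99997647e-01,  2.16773106e-03]]), 'wrist_force': array([-0.09935602, -0.4802355 , -0.21544219]), 'moment': array([ 0.06594043, -0.02044031,  0.02715469]), 'gripper_width': 1.0013666438053264}
scene {'fx': 600.3580892621445, 'fy': 600.3580892621445, 'cx': 316.17909606882216, 'cy': 244.4964891242067, 'distortion': array([-0.19991785,  0.        ,  0.        ,  0.        ,  0.        ]), 'xyz': array([1.1559449 , 0.00887228, 1.16142943]), 'orientation': array([[-0.14287114, 
[... 316 characters left out ...]
yz': array([ 0.51814983, -0.84167289,  1.00050268]), 'orientation': array([[ 9.99515541e-01, -2.32153584e-02,  2.07299449e-02],
       [-3.11234788e-02, -7.47937680e-01,  6.63038879e-01],
       [ 1.12021673e-04, -6.63362852e-01, -7.48297878e-01]])}
wrist {'fx': 409.94995852549357, 'fy': 409.94995852549357, 'cx': 313.43537499524257, 'cy': 239.35146882932335, 'distortion': array([-0.00301216,  0.        ,  0.        ,  0.        ,  0.        ]), 'xyz': array([ 0.62504768, -0.07584771,  0.38468197]), 'orientation': array([[-9.99998955e-01, -4.78210955e-05, -1.44488853e-03],
       [-4.34656649e-04,  9.63155146e-01,  2.68946048e-01],
       [ 1.37879053e-03,  2.68946395e-01, -9.63154160e-01]])}
```

View pics/scene0.png

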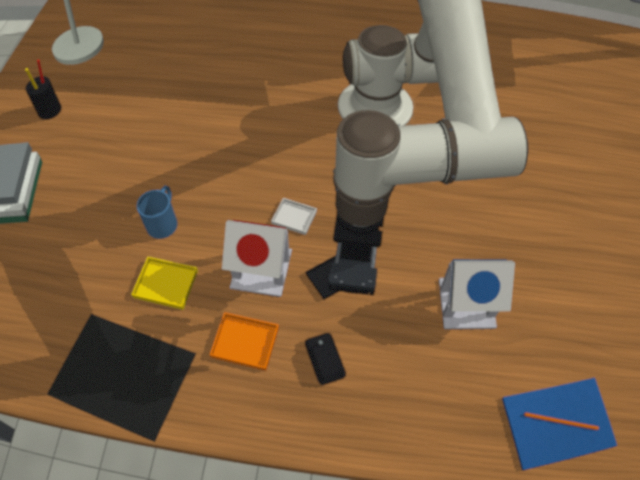

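View pics/side0.png

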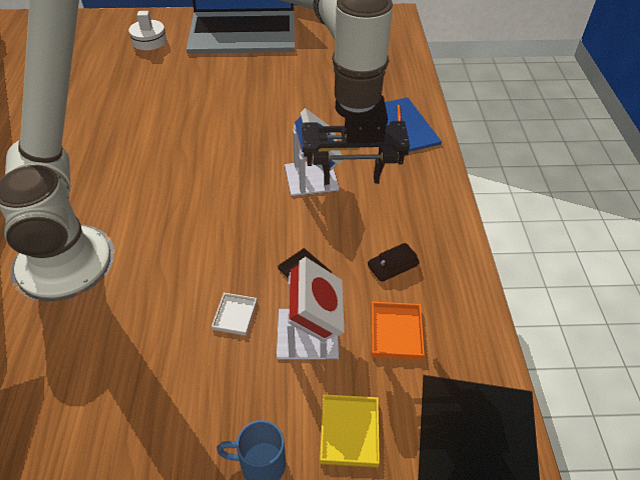

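View pics/wrist0.png

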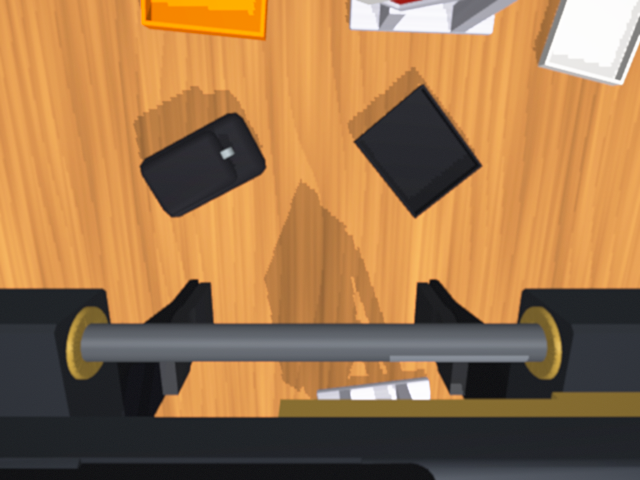

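Candidates for the lid in the scene view:
- white plate with red disc at (253,250)
- white plate with blue disc at (485,288), the bystander
- small white tray at (293,215)
- yellow tray at (165,282)
- orange tray at (244,341)
- black tray at (325,277)

The white plate with the red disc at (253,250) is the one I want. I'll check it in a crop and measure it.

```bash
cat > meas.py <<'E'
from h import *
def load(f):
    z=np.load('pics/'+f+'.npz'); return z['im'],z['d'],{k:z[k] for k in z.files if k not in('im','d')}
def lid(f,box,name):
    im,d,p=load(f); P=pts(d,p); x0,y0,x1,y1=box
    hsv=cv2.cvtColor(im,cv2.COLOR_RGB2HSV).astype(int)
    m=np.zeros(d.shape,bool); m[y0:y1,x0:x1]=True
    if name=='red': disc=m&(hsv[...,1]>150)&((hsv[...,0]<8)|(hsv[...,0]>170))
    else: disc=m&(hsv[...,1]>150)&(hsv[...,0]>95)&(hsv[...,0]<125)
    white=m&(hsv[...,1]<40)&(hsv[...,2]>120)&(d>0)
    disc&=(d>0)
    n_,lab,st,_=cv2.connectedComponentsWithStats(disc.astype(np.uint8))
    best=None
    # disc: component w/ most compact elliptical shape
    for i in range(1,n_):
        if st[i,4]<150: continue
        c,_=cv2.findContours((lab==i).astype(np.uint8),0,1); c=c[0]
        fill=cv2.contourArea(c)/max(1,cv2.contourArea(cv2.convexHull(c)))
        print(' comp',st[i],round(fill,3))
        if fill>.85 and (best is None or fill*st[i,4]>best[0]): best=(fill*st[i,4],i)
    D=P[lab==best[1]]
    c0=D.mean(0); n=np.linalg.svd(D-c0)[2][2]; n*=np.sign(n[2])
    W=(white|(lab==best[1]))&(np.abs((P-c0)@n)<.005)&(np.linalg.norm(P-c0,axis=2)<.085)
    Q=P[W]; c1=Q.mean(0); n=np.linalg.svd(Q-c1,full_matrices=False)[2][2]; n*=np.sign(n[2])
    W=(white|(lab==best[1]))&(np.abs((P-c1)@n)<.003)&(np.linalg.norm(P-c0,axis=2)<.085)
    Q=P[W]; c1=Q.mean(0); n=np.linalg.svd(Q-c1,full_matrices=False)[2][2]; n*=np.sign(n[2])
    yy=np.array([0,1.,0]);ex=yy-n*(yy@n);ex/=np.linalg.norm(ex);ey=np.cross(n,ex)
    uv=np.c_[(Q-c1)@ex,(Q-c1)@ey].astype(np.float32)
    (cu,cv_),(w,h),a=cv2.minAreaRect(uv)
    cen=c1+cu*ex+cv_*ey
    print(f,name,'disc',D.mean(0).round(4),'n',n.round(3),'rectcen',cen.round(4),'wh',round(w,4),round(h,4),'ang',round(a,2),'N',W.sum(),'yaw(n)',np.degrees(np.arctan2(n[1],n[0])).round(2),'tilt',np.degrees(np.arccos(n[2])).round(2))
    a=np.radians(a); e1=np.cos(a)*ex+np.sin(a)*ey; e2=-np.sin(a)*ex+np.cos(a)*ey; print('  edges',e1.round(3),e2.round(3))
    return D.mean(0),n
if __name__=='__main__':
    for f,b,nm in [('scene0',(205,205,305,305),'red'),('side0',(270,245,360,370),'red'),('scene0',(425,245,525,340),'blue')]:
        c,n=lid(f,b,nm)
        if nm=='red': print('  tin_mid',(c-.0215*n).round(4))
    im,_,_=load('scene0'); im2,_,_=load('side0')
    a=cv2.resize(im[195:315,195:315],(400,400),interpolation=2); b=cv2.resize(im2[250:370,260:380],(400,400),interpolation=2)
    cv2.imwrite('pics/crop0.png',np.hstack([a,b])[:,:,::-1])
E
python3 meas.py
```

```text
comp [237 235  31  30 724] 0.981
scene0 red disc [ 0.5651 -0.2083  0.1352] n [ 0.707 -0.02   0.706] rectcen [ 0.5647 -0.2073  0.1352] wh 0.101 0.12 ang 88.96 N 2159 yaw(n) -1.65 tilt 45.05
  edges [-0.706  0.018  0.708] [-0.027 -1.    -0.002]
  tin_mid [ 0.5499 -0.2078  0.12  ]
 comp [289 265  43  73 678] 0.385
 comp [312 278  25  33 577] 0.974
side0 red disc [ 0.5614 -0.2085  0.1372] n [ 0.706 -0.026  0.708] rectcen [ 0.5614 -0.2076  0.1367] wh 0.101 0.1207 ang 89.15 N 1938 yaw(n) -2.1 tilt 44.93
  edges [-0.708  0.015  0.706] [-0.029 -1.    -0.008]
  tin_mid [ 0.5463 -0.208   0.122 ]
 comp [468 273  31  29 691] 0.974
scene0 blue disc [0.5853 0.253  0.1356] n [0.7   0.097 0.707] rectcen [0.5854 0.2528 0.1352] wh 0.12 0.1008 ang 4.98 N 2256 yaw(n) 7.92 tilt 44.97
  edges [-0.13   0.991 -0.008] [-0.702 -0.086  0.707]
```

View pics/crop0.png

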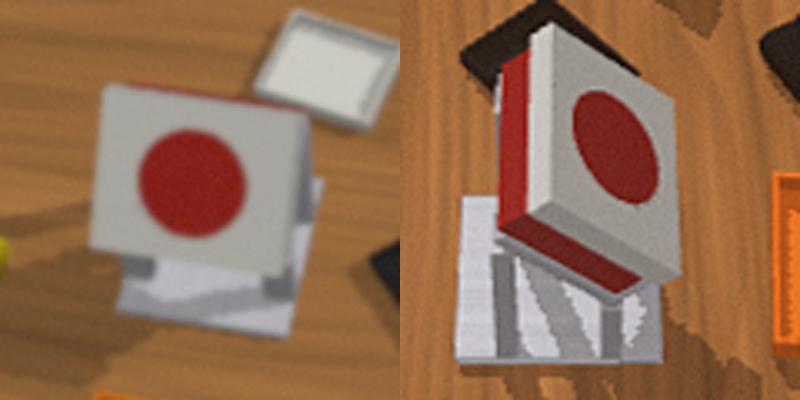

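The crop confirms it: a white lid with a red disc on the red body in its stand. Its centre is about (0.5485, -0.208, 0.1205), the yaw about -1.8° and the tilt 45°. Next I'll work out the pre-grasp increments.

```bash
cat > g.py <<'E'
from h import *
from scipy.spatial.transform import Rotation as Ro
psi=np.radians(-1.8); s=np.sqrt(.5)
ex=np.array([s*np.cos(psi),s*np.sin(psi),-s]); ez=np.array([s*np.cos(psi),s*np.sin(psi),s]); ey=np.cross(ez,ex)
C=np.array([.5485,-.208,.1205])
def Rt(flip=False):
    k=-1 if flip else 1
    return np.c_[k*ey,ex,-k*ez]
def delta(p,R):
    S=sense(); R0=np.array(S['ee_rot']); d=R0.T@(p-S['tcp_pos']); w=Ro.from_matrix(R0.T@R).as_rotvec()
    print('t',round(S['time_s'],2),'tcp',S['tcp_pos'].round(4),'j',S['joints'].round(1),'F',S['wrist_force'].round(1),'w',round(S['gripper_width'],3)); print('d',d.round(4),'w',w.round(4),'deg',np.degrees(np.linalg.norm(w)).round(2)); return d,w
def tipat(ax,dz=0,dy=0): return C+ex*ax+ez*dz+ey*dy   # ax tin-x of TCP
E
python3 - <<'E'
from g import *
delta(tipat(.0087-.18),Rt())
E
```

```text
t 0.15 tcp [0.6245 0.     0.2217] j [ 14.8  22.1   0.4  -0.  -68.4 -14.8] F [-0.3  0.  -0.1] w 0.998
d [-0.2042 -0.0196  0.1971] w [-0.787   0.0297  0.0122] deg 45.13
```

Call:
move_arm(increments="-1 -0.025 -0.003 0.025 -0.1 0.004 0.002; -1 -0.05 -0.005 0.05 -0.2 0.008 0.003; -1 -0.076 -0.008 0.074 -0.3 0.011 0.005; -1 -0.102 -0.01 0.099 -0.4 0.015 0.006; -1 -0.128 -0.013 0.123 -0.5 0.019 0.008; -1 -0.153 -0.015 0.148 -0.6 0.022 0.009; -1 -0.179 -0.018 0.172 -0.7 0.026 0.011; -1 -0.204 -0.02 0.197 -0.787 0.03 0.012")

```text
time_s: 0.95
tcp_pos: [0.4338, -0.1944, 0.2374]
ee_rot: [[0.033, 0.667, -0.744], [0.999, -0.021, 0.026], [0.002, -0.745, -0.667]]
wrist_force: [-0.1, -0.5, -0.9]
gripper_width: 1.002
```

```bash
python3 - <<'E'
from g import *
delta(tipat(.0087-.18),Rt())
delta(tipat(.0087-.09),Rt())
E
```

```text
t 0.95 tcp [ 0.4338 -0.1944  0.2374] j [ -7.8  -8.8 -40.5 -13.6 -17.1  17.3] F [-0.1 -0.5 -0.9] w 1.002
d [-0.01   -0.0072  0.0017] w [-0.0548 -0.0028 -0.    ] deg 3.14
t 0.95 tcp [ 0.4338 -0.1944  0.2374] j [ -7.8  -8.8 -40.5 -13.6 -17.1  17.3] F [-0.1 -0.5 -0.9] w 1.002
d [-0.01    0.0826 -0.0033] w [-0.0548 -0.0028 -0.    ] deg 3.14
```

Call:
move_arm(increments="-1 -0.003 0.02 -0.001 -0.02 -0.001 0; -1 -0.006 0.04 -0.002 -0.04 -0.002 0; -1 -0.01 0.06 -0.003 -0.055 -0.003 0; -1 -0.01 0.083 -0.003 -0.055 -0.003 0; -1 -0.01 0.083 -0.003 -0.055 -0.003 0; -1 -0.01 0.083 -0.003 -0.055 -0.003 0")

```text
time_s: 1.55
tcp_pos: [0.4954, -0.2064, 0.1791]
ee_rot: [[0.031, 0.706, -0.707], [1.0, -0.022, 0.021], [-0.001, -0.708, -0.707]]
wrist_force: [0.2, -0.5, 0.4]
gripper_width: 1.004
```

```bash
python3 - <<'E'
from g import *
delta(tipat(.0087-.09),Rt())
cap('wrist','w1');cap('side','s1')
E
```

```text
t 1.55 tcp [ 0.4954 -0.2064  0.1791] j [-15.1   3.7 -31.3 -41.3 -14.3  50. ] F [ 0.2 -0.5  0.4] w 1.004
d [ 0.     -0.0023  0.0039] w [-0.0006  0.001   0.0001] deg 0.07
```

View pics/w1.png

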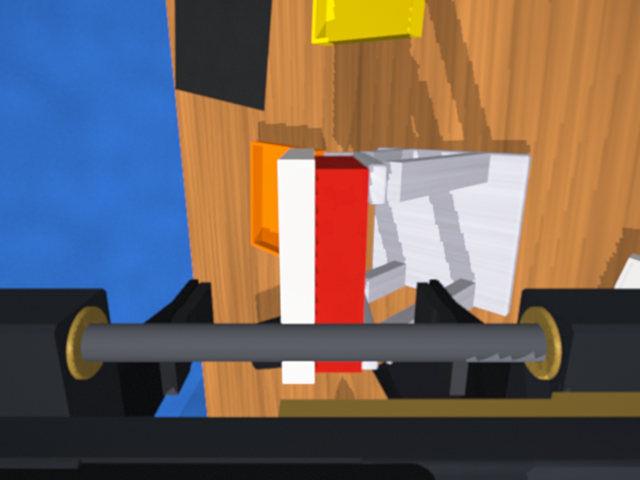

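View pics/s1.png

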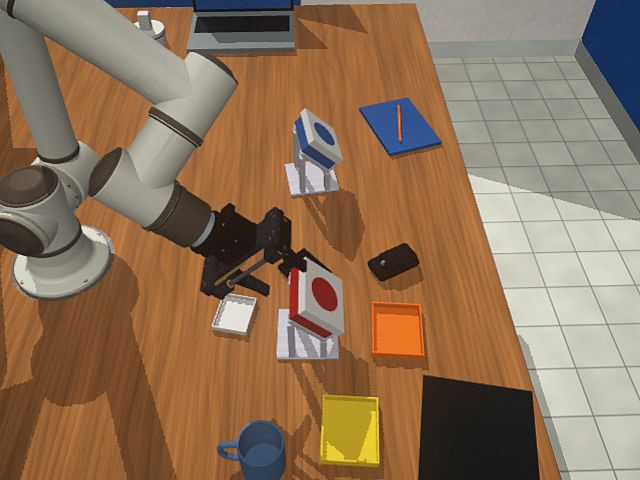

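```bash
python3 - <<'E'
from meas import *
from g import *
S=sense(); R0=np.array(S['ee_rot']); t=S['tcp_pos']
im,d,p=load('w1'); P=(pts(d,p)-t)@R0
for v in (170,200,230,260,290):
  for nm,m in (('white',(im[v,:,:].min(1)>200)),('red',(im[v,:,0]>120)&(im[v,:,1]<60))):
    u=np.where(m)[0]; u=u[(u>275)&(u<372)]
    print(v,nm,u.min(),u.max(),P[v,u.min()+2].round(4),P[v,u.max()-2].round(4))
c,n=lid('s1',(270,245,360,370),'red')
E
```

```text
170 white 278 313 [-0.056   0.0305 -0.0159] [-0.056   0.0303 -0.0015]
170 red 316 367 [-0.0556  0.0339  0.0018] [-0.0557  0.0331  0.024 ]
200 white 279 313 [-0.0417  0.0314 -0.0158] [-0.0417  0.031  -0.0015]
200 red 316 366 [-0.0411  0.0346  0.0019] [-0.041   0.0351  0.0242]
230 white 279 313 [-0.0271  0.0309 -0.0161] [-0.0271  0.0306 -0.0015]
230 red 316 365 [-0.0262  0.0342  0.0019] [-0.0264  0.0335  0.024 ]
260 white 280 313 [-0.0116  0.0312 -0.0159] [-0.0118  0.0308 -0.0015]
260 red 316 364 [-0.0107  0.0341  0.002 ] [-0.0109  0.0332  0.024 ]
290 white 281 368 [ 0.0042  0.0309 -0.0157] [0.0462 0.1313 0.0402]
290 red 316 363 [0.0054 0.0336 0.002 ] [0.0058 0.0345 0.0242]
 comp [289 267  43  71 666] 0.4
 comp [312 278  25  33 577] 0.972
s1 red disc [ 0.5614 -0.2086  0.1372] n [ 0.707 -0.025  0.707] rectcen [ 0.5614 -0.2079  0.1366] wh 0.1004 0.1221 ang 88.67 N 1920 yaw(n) -2.06 tilt 45.01
  edges [-0.707  0.023  0.707] [-0.034 -0.999 -0.002]
```

```bash
python3 - <<'E'
from meas import *
from g import *
S=sense(); R0=np.array(S['ee_rot']); t=S['tcp_pos']
im,d,p=load('w1'); P=(pts(d,p)-t)@R0
u=298
m=np.where((im[:,u].min(1)>190))[0]; m=m[(m>140)&(m<400)]; print(m.min(),m.max(),im[140:165:2,u].tolist()); print(P[m.min()+1,u],P[m.max()-1,u],P[[155,160,165],u])
u=340
m=np.where((im[:,u,0]>120)&(im[:,u,1]<60))[0]; print(m.min(),m.max(),P[m.min()+1,u],P[m.max()-1,u])
E
```

```text
159 383 [[150, 101, 54], [150, 100, 53], [150, 100, 53], [157, 88, 30], [150, 116, 99], [139, 138, 137], [139, 137, 136], [139, 137, 136], [139, 137, 135], [147, 145, 143], [244, 243, 241], [251, 250, 249], [250, 249, 249]]
[-0.06054942  0.03032727 -0.00744395] [ 0.05769255  0.03075268 -0.00870177] [[-0.06074581  0.05993994 -0.00848018]
 [-0.06054942  0.03032727 -0.00744395]
 [-0.05823729  0.03064853 -0.00747938]]
168 371 [-0.05607133  0.03372591  0.01224343] [0.05276476 0.03447486 0.01415671]
```

Call:
move_arm(increments="-1 -0.001 0 0.004 0 0 0; -1 -0.001 0.015 0.004 0 0 0; -1 -0.001 0.03 0.004 0 0 0; -1 -0.001 0.045 0.004 0 0 0; -1 -0.001 0.06 0.004 0 0 0; -1 -0.001 0.06 0.004 0 0 0; -1 -0.001 0.06 0.004 0 0 0")

```text
time_s: 2.35
tcp_pos: [0.535, -0.2082, 0.1351]
ee_rot: [[0.03, 0.708, -0.706], [1.0, -0.022, 0.02], [-0.001, -0.706, -0.708]]
wrist_force: [-0.4, -0.1, -0.3]
gripper_width: 1.0
```

```bash
sed -i 's/C=np.array.*/C=np.array([.5485,-.209,.1205])/' g.py; python3 - <<'E'
from meas import *
from g import *
delta(tipat(.0087),Rt())
cap('wrist','w2')
im,d,p=load('w2'); S=sense(); P=(pts(d,p)-S['tcp_pos'])@np.array(S['ee_rot'])
for v in (200,230,260): print([P[v,u].round(4).tolist() for u in range(270,380,8)])
E
```

```text
t 2.35 tcp [ 0.535  -0.2082  0.1351] j [-18.3  11.5 -26.4 -55.2 -14.2  66.3] F [-0.4 -0.1 -0.3] w 1.0
d [-0.0003  0.0286  0.0008] w [0.0014 0.002  0.0002] deg 0.14
[[-0.052, -0.0287, -0.0152], [-0.0522, -0.03, -0.0124], [-0.0521, -0.0292, -0.0099], [-0.052, -0.0288, -0.0073], [-0.0519, -0.0284, -0.0046], [-0.0515, -0.0262, -0.002], [-0.0516, -0.0262, 0.0007], [-0.0516, -0.0262, 0.0034], [-0.0515, -0.0259, 0.0061], [-0.0514, -0.0251, 0.0088], [-0.0516, -0.0262, 0.0114], [-0.0516, -0.0265, 0.0141], [-0.0514, -0.0253, 0.0169], [-0.0516, -0.0263, 0.0195]]
[[-0.0419, -0.0291, -0.0154], [-0.0417, -0.0284, -0.0128], [-0.0419, -0.0291, -0.0101], [-0.0417, -0.0283, -0.0074], [-0.042, -0.0295, -0.0047], [-0.041, -0.0258, -0.002], [-0.0411, -0.0258, 0.0007], [-0.041, -0.0258, 0.0035], [-0.0413, -0.0268, 0.0062], [-0.0409, -0.0253, 0.009], [-0.041, -0.0255, 0.0118], [-0.041, -0.0257, 0.0145], [-0.0409, -0.0251, 0.0173], [-0.041, -0.0257, 0.02]]
[[-0.0311, -0.0285, -0.0158], [-0.0312, -0.029, -0.013], [-0.0311, -0.0286, -0.0103], [-0.0312, -0.029, -0.0075], [-0.0315, -0.0299, -0.0047], [-0.0299, -0.025, -0.0021], [-0.0302, -0.0257, 0.0008], [-0.0302, -0.0257, 0.0036], [-0.0302, -0.0258, 0.0064], [-0.0299, -0.0249, 0.0092], [-0.0305, -0.0269, 0.0119], [-0.0301, -0.0254, 0.0148], [-0.03, -0.0254, 0.0177], [-0.0303, -0.026, 0.0204]]
```

View pics/w2.png

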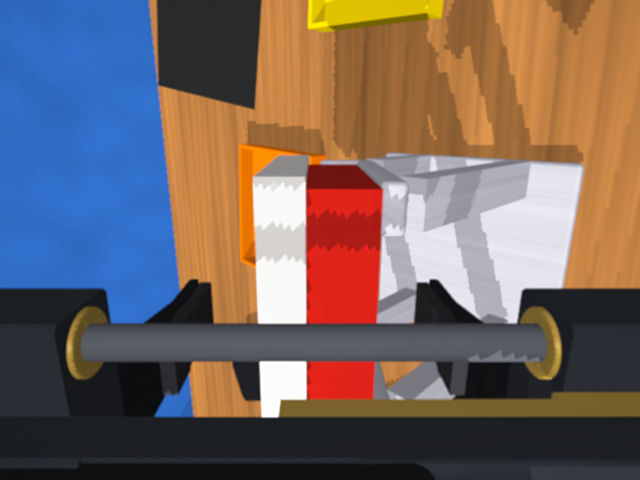

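Call:
move_arm(increments="-1 0 0.01 0 0 0 0; -1 0 0.02 0 0 0 0; -1 0 0.0285 0 0 0 0; -1 0 0.0285 0 0 0 0; -1 0 0.0285 0 0 0 0; -1 0 0.0285 0 0 0 0")

```text
time_s: 3.0
tcp_pos: [0.5553, -0.2089, 0.1151]
ee_rot: [[0.03, 0.708, -0.706], [1.0, -0.022, 0.02], [-0.001, -0.706, -0.708]]
wrist_force: [0.3, -0.3, 0.6]
gripper_width: 1.002
```

```bash
python3 - <<'E'
from meas import *
from g import *
delta(tipat(.0087),Rt())
cap('wrist','w3')
im,d,p=load('w3'); S=sense(); P=(pts(d,p)-S['tcp_pos'])@np.array(S['ee_rot'])
v=230; print([(u,P[v,u].round(4).tolist()) for u in range(225,420,12)])
E
```

```text
t 3.0 tcp [ 0.5553 -0.2089  0.1151] j [-19.4  15.1 -24.1 -60.7 -14.2  72.6] F [ 0.3 -0.3  0.6] w 1.002
d [-0.0003  0.0001  0.001 ] w [0.0019 0.0019 0.    ] deg 0.15
[(225, [0.0309, 0.2549, -0.0941]), (237, [0.0195, 0.2104, -0.0729]), (249, [-0.0491, -0.0579, -0.018]), (261, [-0.0489, -0.0569, -0.0149]), (273, [-0.0491, -0.0578, -0.0117]), (285, [-0.0492, -0.0583, -0.0085]), (297, [-0.049, -0.0576, -0.0053]), (309, [-0.0483, -0.0547, -0.0022]), (321, [-0.0482, -0.0543, 0.0011]), (333, [-0.0481, -0.054, 0.0044]), (345, [-0.0481, -0.0537, 0.0077]), (357, [-0.0483, -0.0546, 0.0109]), (369, [-0.0482, -0.0544, 0.0142]), (381, [-0.0484, -0.0549, 0.0174]), (393, [-0.0484, -0.0548, 0.0206]), (405, [-0.0469, -0.0489, 0.0252]), (417, [-0.047, -0.0495, 0.0285])]
```

View pics/w3.png

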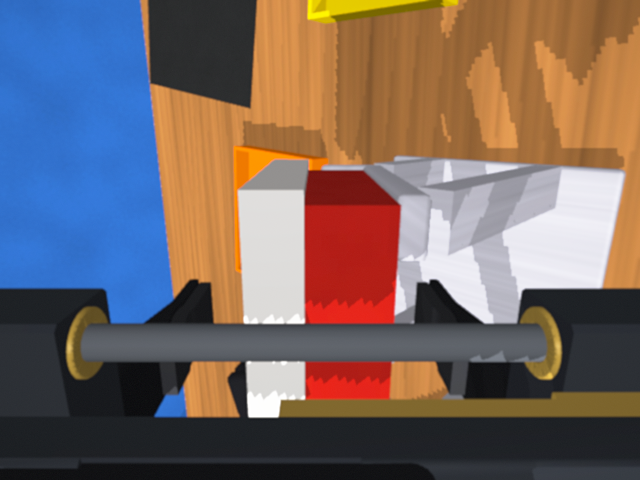

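Call:
move_arm(increments="-1 0 0 0.001 0 0 0; -0.3 0 0 0.001 0 0 0; -0.1 0 0 0.001 0 0 0; -0.1 0 0 0.001 0 0 0; 1 0 0 0.001 0 0 0; 1 0 0 0.001 0 0 0; 1 0 0 0.001 0 0 0; 1 0 0 0.001 0 0 0")

```text
time_s: 3.85
tcp_pos: [0.5547, -0.209, 0.1134]
ee_rot: [[0.03, 0.707, -0.706], [1.0, -0.022, 0.021], [-0.001, -0.707, -0.707]]
wrist_force: [0.0, -0.1, -0.0]
gripper_width: 0.492
```

```bash
python3 - <<'E'
from meas import *
from g import *
delta(tipat(.0087),Rt())
cap('wrist','w4')
im,d,p=load('w4'); S=sense(); P=(pts(d,p)-S['tcp_pos'])@np.array(S['ee_rot'])
v=230; print([(u,P[v,u].round(4).tolist()) for u in range(225,420,12)])
E
```

```text
t 3.85 tcp [ 0.5547 -0.209   0.1134] j [-19.6  15.3 -24.1 -61.1 -14.3  73.1] F [ 0.  -0.1 -0. ] w 0.492
d [-0.0002 -0.0007 -0.0007] w [0.0005 0.0011 0.0002] deg 0.07
[(225, [0.0303, 0.2528, -0.0936]), (237, [-0.0493, -0.0586, -0.021]), (249, [-0.0491, -0.0578, -0.0179]), (261, [-0.0493, -0.0586, -0.0147]), (273, [-0.0492, -0.0582, -0.0116]), (285, [-0.0493, -0.0586, -0.0084]), (297, [-0.0491, -0.0577, -0.0053]), (309, [-0.0485, -0.0554, -0.0021]), (321, [-0.0483, -0.0546, 0.0011]), (333, [-0.0487, -0.056, 0.0043]), (345, [-0.0482, -0.0543, 0.0077]), (357, [-0.0484, -0.0549, 0.0109]), (369, [-0.049, -0.0572, 0.0138]), (381, [-0.0483, -0.0544, 0.0174]), (393, [-0.0486, -0.0556, 0.0205]), (405, [-0.0471, -0.0499, 0.025]), (417, [-0.047, -0.0494, 0.0286])]
```

View pics/w4.png

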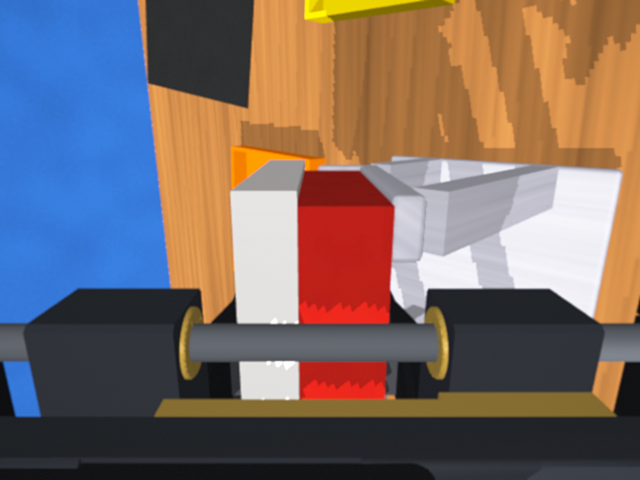

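Call:
move_arm(increments="1 0 0 -0.005 0 0 0; 1 0 -0.001 -0.012 0 0 0; 1 0 -0.006 -0.022 0 0 0; 1 0 -0.018 -0.034 0 0 0; 1 0 -0.032 -0.048 0 0 0; 1 0 -0.046 -0.062 0 0 0; 1 0 -0.06 -0.076 0 0 0; 1 0 -0.074 -0.09 0 0 0")

```text
time_s: 4.7
tcp_pos: [0.5647, -0.2084, 0.2284]
ee_rot: [[0.03, 0.704, -0.709], [1.0, -0.021, 0.021], [0.001, -0.71, -0.705]]
wrist_force: [0.3, 0.5, -1.9]
gripper_width: 0.488
```

```bash
python3 - <<'E'
from meas import *
from g import *
delta(tipat(.0087),Rt())
cap('wrist','w5');cap('side','s5')
E
```

```text
t 4.7 tcp [ 0.5647 -0.2084  0.2284] j [ -8.4   5.2 -27.7 -20.9 -13.3  25.1] F [ 0.3  0.5 -1.9] w 0.488
d [-0.0011  0.0738  0.0875] w [-0.0036  0.0008  0.0016] deg 0.23
```

View pics/s5.png

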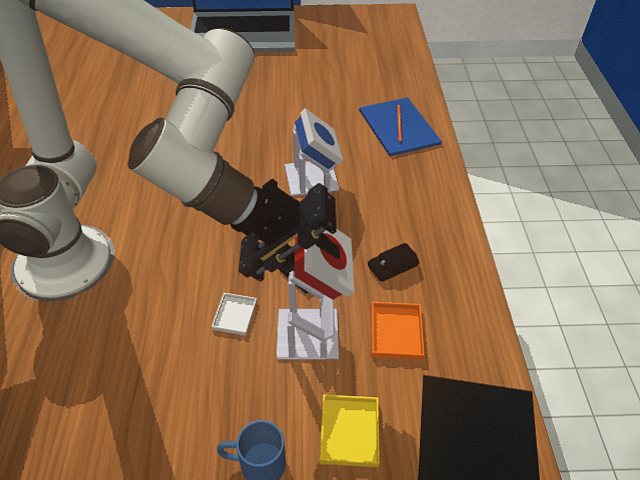

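View pics/w5.png

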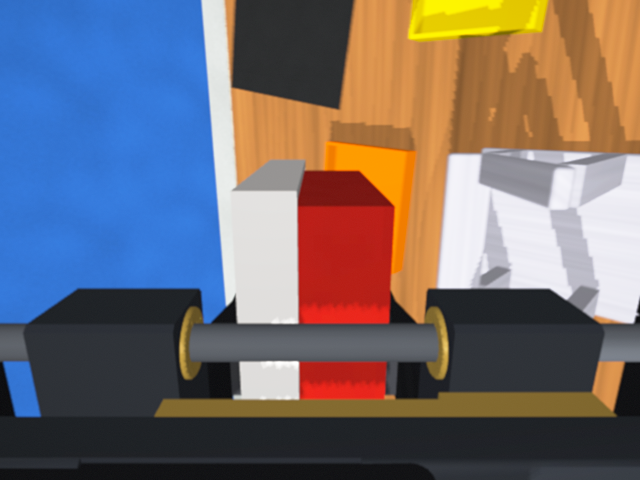

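Call:
move_arm(increments="1 0 0 0 0 0.05 0; 1 0 0 0 0 0.14 0; 1 0 0 0 0 0.24 0; 1 0 0 0 0 0.34 0; 1 0 0 0 0 0.44 0; 1 0 0 0 0 0.54 0; 1 0 0 0 0 0.64 0; 1 0 0 0 0 0.74 0")

```text
time_s: 5.6
tcp_pos: [0.5648, -0.2089, 0.2268]
ee_rot: [[0.503, 0.704, -0.501], [0.72, -0.021, 0.694], [0.478, -0.71, -0.517]]
wrist_force: [0.5, 0.1, -3.7]
gripper_width: 0.493
```

```bash
python3 - <<'E'
from g import *
delta(tipat(.0087-.0738,.0875),Rt(True))
E
```

```text
t 5.6 tcp [ 0.5648 -0.2089  0.2268] j [ -8.5   5.4 -27.7 -21.3 -13.2 -17.2] F [ 0.5  0.1 -3.7] w 0.493
d [ 0.0001 -0.0015 -0.001 ] w [ 3.000e-04  2.397e+00 -5.000e-03] deg 137.34
```

Joint 6 moves the right way (25 → -17°). I'll keep rolling.

Call:
move_arm(increments="1 0 0 0 0 0.1 0; 1 0 0 0 0 0.2 0; 1 0 0 0 0 0.3 0; 1 0 0 0 0 0.4 0; 1 0 0 0 0 0.5 0; 1 0 0 0 0 0.6 0; 1 0 0 0 0 0.7 0; 1 0 0 0 0 0.8 0")

```text
time_s: 6.4
tcp_pos: [0.5648, -0.2089, 0.2267]
ee_rot: [[0.71, 0.704, 0.012], [0.004, -0.021, 1.0], [0.704, -0.71, -0.018]]
wrist_force: [0.8, -0.0, -1.7]
gripper_width: 0.489
```

Call:
move_arm(increments="1 0 0 0 0 0.1 0; 1 0 0 0 0 0.2 0; 1 0 0 0 0 0.3 0; 1 0 0 0 0 0.4 0; 1 0 0 0 0 0.5 0; 1 0 0 0 0 0.6 0; 1 0 0 0 0 0.7 0; 1 0 0 0 0 0.8 0")

```text
time_s: 7.2
tcp_pos: [0.5648, -0.2089, 0.2267]
ee_rot: [[0.486, 0.704, 0.518], [-0.714, -0.021, 0.699], [0.503, -0.71, 0.493]]
wrist_force: [0.4, -0.2, -3.3]
gripper_width: 0.495
```

```bash
python3 - <<'E'
from g import *
delta(tipat(.0087-.0738,.0875),Rt(True))
cap('side','s6')
E
```

```text
t 7.2 tcp [ 0.5648 -0.2089  0.2267] j [  -8.5    5.4  -27.7  -21.3  -13.2 -108.8] F [ 0.4 -0.2 -3.3] w 0.495
d [ 0.001  -0.0015  0.0001] w [ 0.003   0.797  -0.0027] deg 45.67
```

View pics/s6.png

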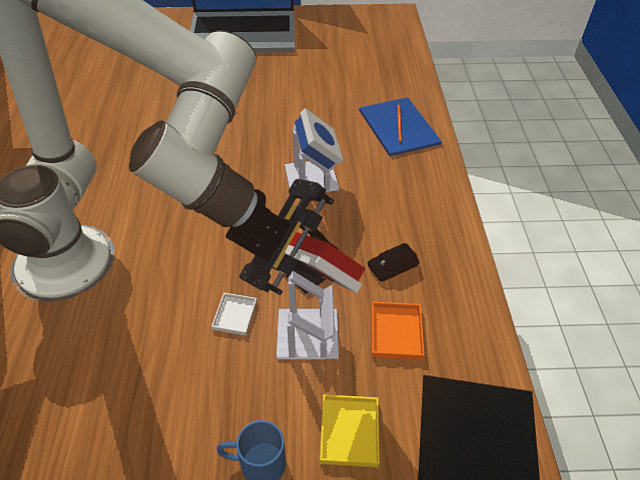

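Call:
move_arm(increments="1 0 0 0 0 0.12 0; 1 0 0 0 0 0.24 0; 1 0 0 0 0 0.36 0; 1 0 0 0 0 0.48 0; 1 0 0 0 0 0.6 0; 1 0 0 0 0 0.7 0; 1 0 0 0 0.001 0.77 -0.001; 1 0 0 0 0.002 0.797 -0.002")

```text
time_s: 8.05
tcp_pos: [0.5652, -0.2091, 0.2276]
ee_rot: [[-0.028, 0.707, 0.707], [-1.0, -0.022, -0.018], [0.003, -0.707, 0.707]]
wrist_force: [-0.2, 0.1, -2.1]
gripper_width: 0.492
```

Call:
move_arm(increments="1 0 0 0 0 0 0; 1 0 0 0 0 0 0; 1 0 0 0 0 0 0")

```text
time_s: 8.35
tcp_pos: [0.566, -0.2092, 0.2293]
ee_rot: [[-0.027, 0.709, 0.705], [-1.0, -0.023, -0.016], [0.005, -0.705, 0.709]]
wrist_force: [-0.6, -0.3, -3.5]
gripper_width: 0.491
```

```bash
python3 - <<'E'
from meas import *
from g import *
delta(tipat(.0087-.0738,.0875),Rt(True))
delta(tipat(.0087-.0055),Rt(True))
cap('side','s7');cap('wrist','w7')
im,d,p=load('w7'); S=sense(); P=(pts(d,p)-S['tcp_pos'])@np.array(S['ee_rot'])
v=230; print([(u,P[v,u].round(4).tolist()) for u in range(225,420,12)])
E
```

```text
t 8.35 tcp [ 0.566  -0.2092  0.2293] j [  -8.4    5.3  -27.7  -21.2  -12.9 -154.3] F [-0.6 -0.3 -3.5] w 0.491
d [ 0.0003 -0.0006 -0.0018] w [-0.003   0.0066  0.0008] deg 0.42
t 8.35 tcp [ 0.566  -0.2092  0.2293] j [  -8.4    5.3  -27.7  -21.2  -12.9 -154.3] F [-0.6 -0.3 -3.5] w 0.491
d [-0.0003  0.0675 -0.0895] w [-0.003   0.0066  0.0008] deg 0.42
[(225, [0.0292, 0.2321, -0.0868]), (237, [-0.0447, -0.0574, -0.0193]), (249, [-0.0448, -0.0577, -0.0161]), (261, [-0.0447, -0.0575, -0.013]), (273, [-0.0449, -0.0582, -0.0097]), (285, [-0.0451, -0.059, -0.0065]), (297, [-0.0444, -0.0563, -0.0035]), (309, [-0.0444, -0.0562, -0.0003]), (321, [-0.0441, -0.0548, 0.0029]), (333, [-0.0441, -0.0551, 0.0062]), (345, [-0.0444, -0.056, 0.0094]), (357, [-0.0442, -0.0551, 0.0127]), (369, [-0.044, -0.0546, 0.016]), (381, [-0.044, -0.0547, 0.0192]), (393, [0.412, 1.7334, 0.3818]), (405, [0.4, 1.6863, 0.4282]), (417, [0.3921, 1.6555, 0.4761])]
```

View pics/w7.png

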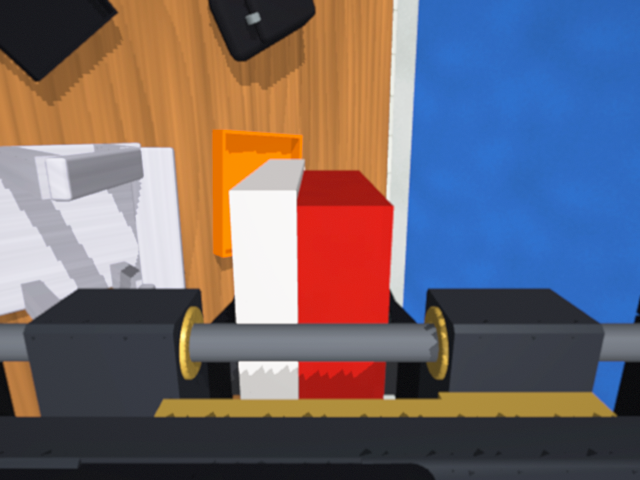

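View pics/s7.png

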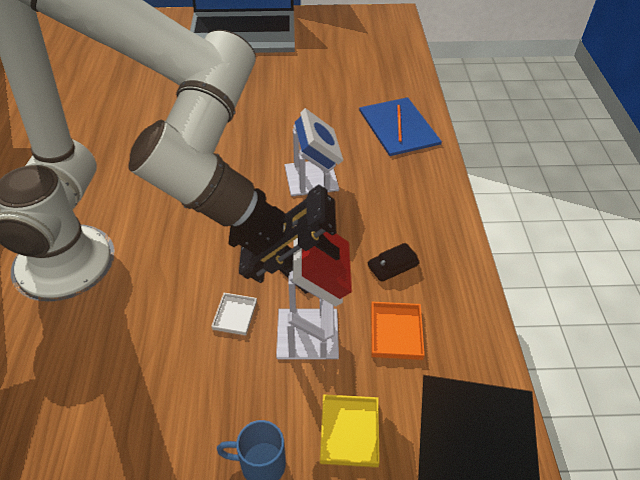

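Call:
move_arm(increments="1 0 0.01 -0.011 0 0.003 0; 1 0 0.02 -0.022 -0.001 0.006 0; 1 0 0.031 -0.034 -0.002 0.006 0; 1 0 0.042 -0.046 -0.003 0.006 0; 1 0 0.053 -0.058 -0.003 0.006 0; 1 0 0.062 -0.07 -0.003 0.006 0; 1 0 0.062 -0.07 -0.003 0.006 0; 1 0 0.062 -0.07 -0.003 0.006 0")

```text
time_s: 9.25
tcp_pos: [0.561, -0.2104, 0.1366]
ee_rot: [[-0.033, 0.707, 0.706], [-0.999, -0.024, -0.022], [0.002, -0.707, 0.708]]
wrist_force: [-0.6, 0.1, -1.9]
gripper_width: 0.49
```

```bash
python3 - <<'E'
from meas import *
from g import *
delta(tipat(.001,.0005),Rt(True))
cap('side','s8');cap('wrist','w8')
im,d,p=load('s8'); cv2.imwrite('pics/s8c.png',cv2.resize(im[220:380,250:400],(750,600) and (560,600))[:,:,::-1])
E
```

```text
t 9.25 tcp [ 0.561  -0.2104  0.1366] j [ -16.1   13.3  -24.5  -51.4  -12.7 -119.1] F [-0.6  0.1 -1.9] w 0.49
d [-0.001   0.0035 -0.0198] w [-0.0008  0.0002  0.0021] deg 0.13
```

View pics/s8c.png

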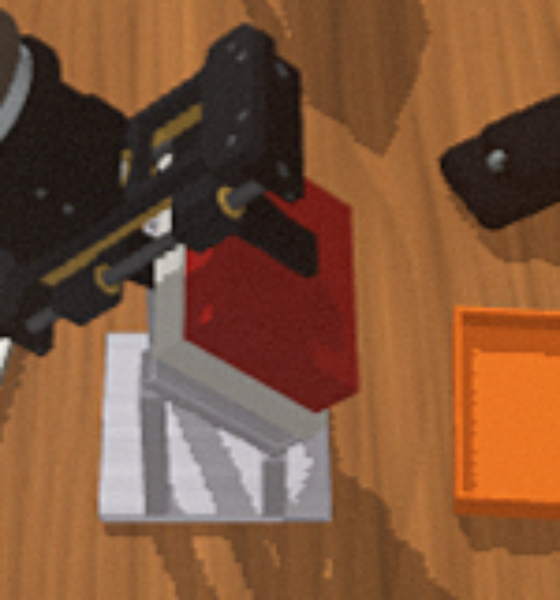

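View pics/w8.png

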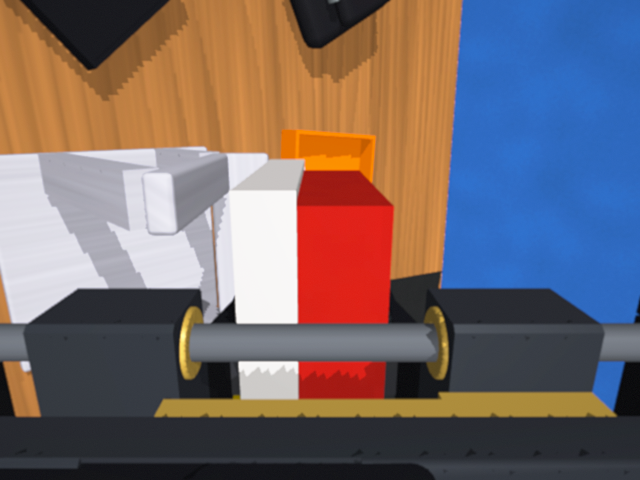

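Call:
move_arm(increments="1 -0.001 0.001 -0.003 0 0 0; 1 -0.001 0.002 -0.006 0 0 0; 1 -0.001 0.0025 -0.009 0 0 0; 1 -0.001 0.0025 -0.012 0 0 0.001; 1 -0.001 0.0025 -0.015 0 0 0.001; 1 -0.001 0.0025 -0.0175 0 0 0.002; 1 -0.001 0.0025 -0.0175 0 0 0.002; 1 -0.001 0.0025 -0.0175 0 0 0.002")

```text
time_s: 10.15
tcp_pos: [0.5502, -0.2085, 0.1221]
ee_rot: [[-0.031, 0.707, 0.706], [-1.0, -0.022, -0.023], [-0.001, -0.707, 0.708]]
wrist_force: [-0.6, 0.3, -2.8]
gripper_width: 0.492
```

```bash
python3 - <<'E'
from meas import *
from g import *
S=sense(); print(S['wrist_force']@np.c_[ex,ez])
delta(tipat(.001,.0005),Rt(True))
cap('wrist','w9')
im,d,p=load('w9'); S=sense(); P=(pts(d,p)-S['tcp_pos'])@np.array(S['ee_rot'])
v=215; print([(u,P[v,u].round(4).tolist()) for u in range(130,310,10)])
E
```

```text
[ 1.53943811 -2.42803114]
t 10.15 tcp [ 0.5502 -0.2085  0.1221] j [ -18.8   14.   -24.7  -58.3  -14.1 -110.3] F [-0.6  0.3 -2.8] w 0.492
d [ 0.0005  0.001  -0.0018] w [-0.0006 -0.0003 -0.0007] deg 0.06
[(130, [-0.0373, -0.0049, -0.0711]), (140, [-0.0386, -0.0111, -0.0645]), (150, [-0.0396, -0.0157, -0.0589]), (160, [-0.0413, -0.0233, -0.0523]), (170, [-0.0424, -0.0285, -0.047]), (180, [-0.0436, -0.0339, -0.0418]), (190, [-0.0432, -0.0321, -0.0392]), (200, [-0.0425, -0.0288, -0.0369]), (210, [-0.0449, -0.04, -0.0307]), (220, [-0.045, -0.0405, -0.0275]), (230, [-0.0449, -0.0402, -0.0245]), (240, [-0.049, -0.0589, -0.0181]), (250, [-0.0487, -0.0574, -0.0157]), (260, [-0.0487, -0.0577, -0.0131]), (270, [-0.049, -0.059, -0.0103]), (280, [-0.049, -0.0586, -0.0077]), (290, [-0.0489, -0.0585, -0.0052]), (300, [-0.0482, -0.055, -0.0027])]
```

View pics/w9.png

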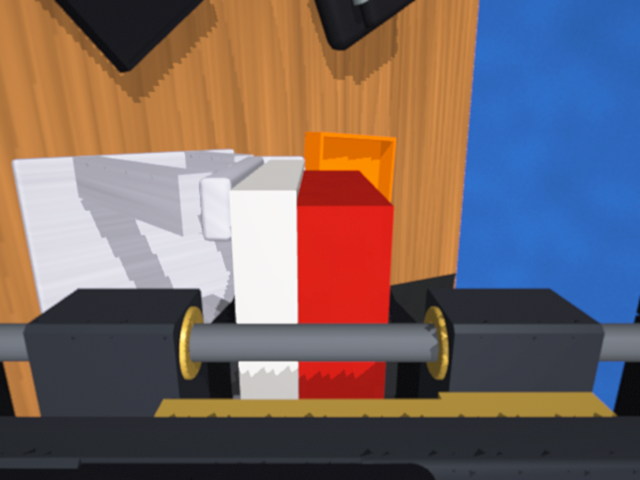

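Call:
move_arm(increments="1 0.0005 0 -0.0006 0 0 0; 1 0.0005 0 -0.0012 0 0 0; 1 0.0005 0 -0.0018 0 0 0; 1 0.0005 0 -0.0018 0 0 0; 1 0.0005 0 -0.0018 0 0 0")

```text
time_s: 10.7
tcp_pos: [0.5489, -0.2087, 0.1208]
ee_rot: [[-0.031, 0.707, 0.706], [-1.0, -0.021, -0.022], [-0.001, -0.707, 0.708]]
wrist_force: [0.9, 0.2, -2.3]
gripper_width: 0.492
```

```bash
cat > chk.py <<'E'
from g import *
S=sense(); print('F ex,ez,ey',(S['wrist_force']@np.c_[ex,ez,ey]).round(2),'M',S['moment'].round(2))
delta(tipat(.0094-.005,-.0007),Rt(True))
E
python3 chk.py
```

```text
F ex,ez,ey [ 2.25 -0.97  0.18] M [-0.08  2.   -0.05]
t 10.7 tcp [ 0.5489 -0.2087  0.1208] j [ -19.1   14.1  -24.8  -59.   -14.3 -109.4] F [ 0.9  0.2 -2.3] w 0.492
d [ 0.0003  0.0043 -0.0012] w [-0.0006 -0.0001 -0.0011] deg 0.07
```

Call:
move_arm(increments="1 0 0.0007 -0.0004 0 0 0; 1 0 0.0014 -0.0008 0 0 0; 1 0 0.0021 -0.0008 0 0 0; 1 0 0.0028 -0.0008 0 0 0; 1 0 0.0035 -0.0008 0 0 0; 1 0 0.0035 -0.0008 0 0 0")

```text
time_s: 11.3
tcp_pos: [0.5506, -0.2087, 0.118]
ee_rot: [[-0.031, 0.707, 0.706], [-1.0, -0.021, -0.022], [-0.001, -0.707, 0.708]]
wrist_force: [-2.1, 0.5, 0.4]
gripper_width: 0.495
```

```bash
python3 chk.py
```

```text
F ex,ez,ey [-1.78 -1.16  0.47] M [-0.03  2.07  0.04]
t 11.3 tcp [ 0.5506 -0.2087  0.118 ] j [ -19.4   14.5  -24.5  -59.9  -14.4 -108.3] F [-2.1  0.5  0.4] w 0.495
d [ 0.0003  0.0011 -0.0004] w [-0.0007 -0.0002 -0.0011] deg 0.08
```

Call:
move_arm(increments="1 0 0.0005 0 0 0 0; 1 0 0.001 -0.0004 0 0 0; 1 0 0.0013 -0.0006 0 0 0; 1 0 0.0013 -0.0006 0 0 0")

```text
time_s: 11.7
tcp_pos: [0.5507, -0.2086, 0.1179]
ee_rot: [[-0.03, 0.708, 0.705], [-1.0, -0.021, -0.022], [-0.001, -0.705, 0.709]]
wrist_force: [-10.6, 3.0, 10.4]
gripper_width: 0.492
```

```bash
python3 chk.py
```

```text
F ex,ez,ey [-14.94  -0.24   2.65] M [0.21 1.79 0.27]
t 11.7 tcp [ 0.5507 -0.2086  0.1179] j [ -19.5   14.5  -24.5  -60.3  -14.5 -107.7] F [-10.6   3.   10.4] w 0.492
d [ 0.0004  0.001  -0.0004] w [-0.0024  0.0003 -0.0012] deg 0.15
```

Call:
move_arm(increments="1 0 -0.0007 -0.0003 0 0 0; 1 0 -0.0007 -0.0006 0 0 0; 1 0 -0.0007 -0.0008 0 0 0; 1 0 -0.0007 -0.0008 0 0 0")

```text
time_s: 12.1
tcp_pos: [0.5506, -0.2087, 0.1179]
ee_rot: [[-0.03, 0.709, 0.705], [-1.0, -0.021, -0.022], [-0.001, -0.705, 0.709]]
wrist_force: [-8.1, 3.3, 8.0]
gripper_width: 0.492
```

```bash
python3 chk.py
```

```text
F ex,ez,ey [-11.4   -0.15   3.  ] M [0.27 1.42 0.33]
t 12.1 tcp [ 0.5506 -0.2087  0.1179] j [ -19.6   14.5  -24.5  -60.5  -14.5 -107.5] F [-8.1  3.3  8. ] w 0.492
d [ 0.0004  0.0011 -0.0003] w [-0.003   0.0003 -0.0011] deg 0.18
```

Call:
move_arm(increments="1 0 -0.0008 0 0 0 0; 1 0 -0.0008 -0.0006 0 0 0; 1 0 -0.0008 -0.001 0 0 0; 1 0 -0.0008 -0.001 0 0 0")

```text
time_s: 12.5
tcp_pos: [0.5504, -0.2089, 0.1177]
ee_rot: [[-0.03, 0.709, 0.704], [-1.0, -0.021, -0.021], [-0.0, -0.705, 0.71]]
wrist_force: [-1.3, 2.8, 5.4]
gripper_width: 0.494
```

```bash
python3 chk.py; python3 - <<'E'
from meas import *
cap('wrist','w10'); cap('side','s10')
im,d,p=load('s10'); cv2.imwrite('pics/s10c.png',cv2.resize(im[220:380,250:400],(560,600))[:,:,::-1])
E
```

```text
F ex,ez,ey [-4.77  2.83  2.71] M [0.14 0.94 0.39]
t 12.5 tcp [ 0.5504 -0.2089  0.1177] j [ -19.7   14.5  -24.5  -60.7  -14.5 -107.2] F [-1.3  2.8  5.4] w 0.494
d [ 0.0002  0.0011 -0.0001] w [-0.0035  0.0006 -0.0009] deg 0.21
```

View pics/w10.png

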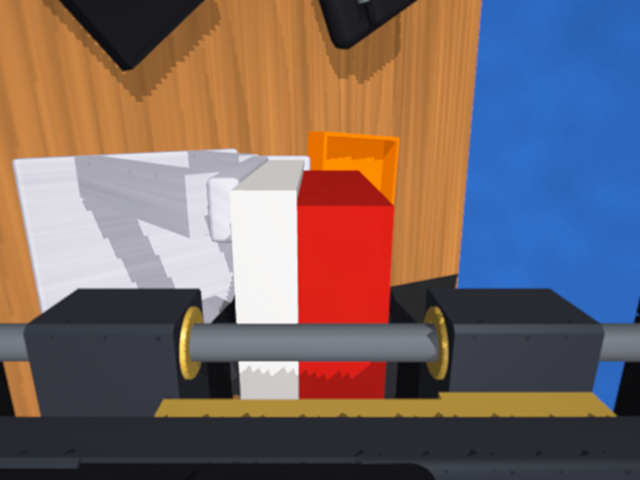

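View pics/s10c.png

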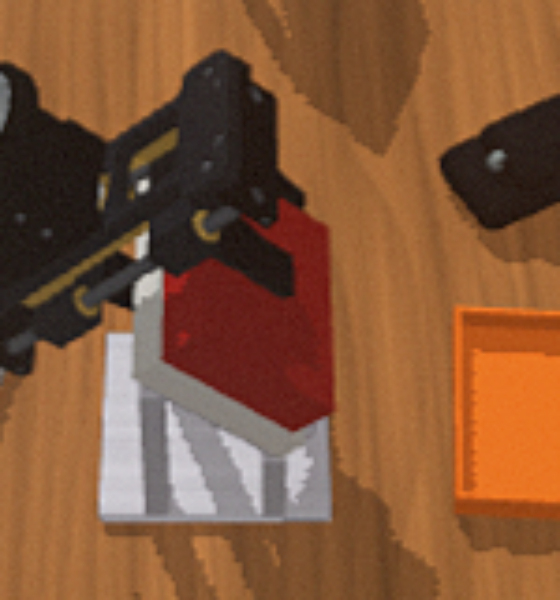

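Seated: it is in contact with both the slope and the ledge. Releasing gradually.

Call:
move_arm(increments="0 0 0 0 0 0 0; -0.1 0 0 0 0 0 0; -0.2 0 0 0 0 0 0; -0.4 0 0 0 0 0 0; -0.7 0 0 0 0 0 0; -1 0 0 0 0 0 0; -1 0 0 0 0 0 0; -1 0 0 0 0 0 0")

```text
time_s: 13.4
tcp_pos: [0.549, -0.2087, 0.1162]
ee_rot: [[-0.031, 0.707, 0.706], [-1.0, -0.021, -0.022], [-0.001, -0.707, 0.707]]
wrist_force: [-0.3, 0.4, -0.6]
gripper_width: 0.953
```

```bash
python3 chk.py; python3 - <<'E'
from meas import *
cap('wrist','w11'); cap('side','s11')
im,d,p=load('s11'); cv2.imwrite('pics/s11c.png',cv2.resize(im[220:380,250:400],(560,600))[:,:,::-1])
E
```

```text
F ex,ez,ey [ 0.19 -0.6   0.35] M [-0.1   1.4  -0.07]
t 13.4 tcp [ 0.549  -0.2087  0.1162] j [ -19.7   14.6  -24.6  -60.7  -14.5 -107.2] F [-0.3  0.4 -0.6] w 0.953
d [0.0003 0.001  0.002 ] w [-0.0005 -0.0002 -0.001 ] deg 0.07
```

View pics/w11.png

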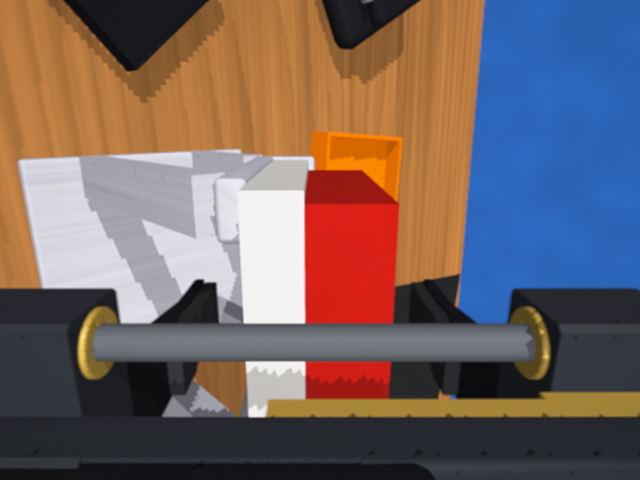

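View pics/s11c.png

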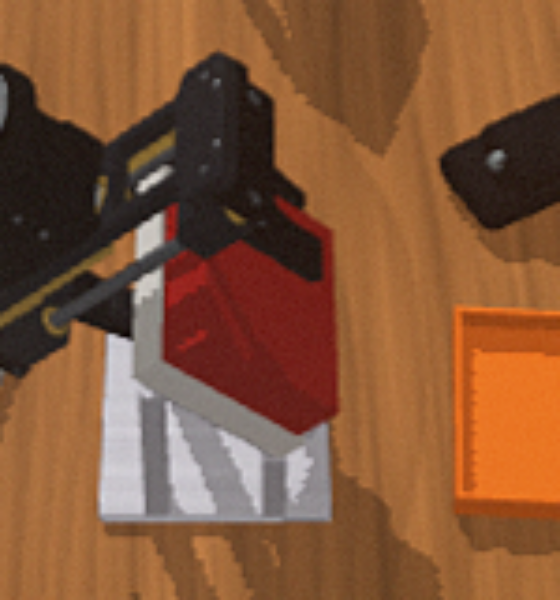

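Released, and the tin stays put. Now I'll retreat straight back along the tool axis.

Call:
move_arm(increments="-1 0 0 0.002 0 0 0; -1 0 -0.01 0.002 0 0 0; -1 0 -0.025 0.002 0 0 0; -1 0 -0.04 0.002 0 0 0; -1 0 -0.055 0.002 0 0 0; -1 0 -0.07 0.002 0 0 0; -1 0 -0.09 0.002 0 0 0; -1 0 -0.11 0.002 0 0 0")

```text
time_s: 14.3
tcp_pos: [0.4722, -0.2064, 0.196]
ee_rot: [[-0.031, 0.707, 0.706], [-1.0, -0.021, -0.022], [-0.001, -0.707, 0.707]]
wrist_force: [0.6, 0.6, 0.4]
gripper_width: 0.997
```

Call:
move_arm(increments="-1 0 -0.02 0 0 0 0; -1 0 -0.04 0 0 0 0; -1 0 -0.04 0 0 0 0; -1 0 -0.04 0 0 0 0; -1 0 -0.04 0 0 0 0")

```text
time_s: 14.8
tcp_pos: [0.4447, -0.2055, 0.2232]
ee_rot: [[-0.031, 0.707, 0.707], [-1.0, -0.021, -0.023], [-0.001, -0.707, 0.707]]
wrist_force: [0.8, 0.2, 0.6]
gripper_width: 1.003
```

```bash
cat > fin.py <<'E'
from meas import *
from g import *
S=sense(); print(S['time_s'],S['tcp_pos'],S['wrist_force'].round(1),S['joint_velocities'].round(1))
for f in ('scene','side'): cap(f,f+'F')
for f,b in (('sceneF',(205,205,305,305)),('sideF',(270,245,360,370))):
    im,d,p=load(f); P=pts(d,p); x0,y0,x1,y1=b
    m=np.zeros(d.shape,bool); m[y0:y1,x0:x1]=True
    m&=(im[...,0]>60)&(im[...,1]<60)&(im[...,2]<60)&(d>0)
    m&=np.abs((P-C)@ez-.0215)<.008
    Q=P[m]; c=Q.mean(0)
    for _ in range(2):
        n=np.linalg.svd(Q-c,full_matrices=False)[2][2]; n*=np.sign(n[2]); Q=Q[np.abs((Q-c)@n)<.003]; c=Q.mean(0)
    yy=np.array([0,1.,0]);a1=yy-n*(yy@n);a1/=np.linalg.norm(a1);a2=np.cross(n,a1)
    uv=np.c_[(Q-c)@a1,(Q-c)@a2].astype(np.float32); (cu,cv_),(w,h),a=cv2.minAreaRect(uv); cen=c+cu*a1+cv_*a2
    mid=cen-.0215*n; print(f,len(Q),'n',n.round(3),'tilt',np.degrees(np.arccos(n[2])).round(2),'wh',round(w,4),round(h,4),'ang',round(a,2),'mid',mid.round(4),'off',np.linalg.norm(mid-C).round(4),'along ex,ez',((mid-C)@ex).round(4),((mid-C)@ez).round(4))
lid('sceneF',(425,245,525,340),'blue')
a=cv2.resize(load('sceneF')[0][195:315,195:315],(400,400)); b=cv2.resize(load('sideF')[0][250:370,260:380],(400,400))
cv2.imwrite('pics/cropF.png',np.hstack([a,b])[:,:,::-1])
E
python3 fin.py
```

```text
14.8 [ 0.44469497 -0.20550458  0.22316431] [0.8 0.2 0.6] [-0.   0.7  0.1  0.1  0.  -0.1]
sceneF 1903 n [ 0.705 -0.02   0.709] tilt 44.84 wh 0.0896 0.1104 ang 88.4 mid [ 0.5455 -0.2111  0.1233] off 0.0046 along ex,ez -0.0041 -0.0001
sideF 1737 n [ 0.703 -0.025  0.711] tilt 44.7 wh 0.0924 0.1152 ang 88.04 mid [ 0.5433 -0.2097  0.124 ] off 0.0063 along ex,ez -0.0061 -0.0012
 comp [468 273  31  29 695] 0.975
sceneF blue disc [0.5853 0.2531 0.1357] n [0.703 0.1   0.704] rectcen [0.5854 0.2524 0.1352] wh 0.1194 0.1017 ang 5.72 N 2249 yaw(n) 8.11 tilt 45.27
  edges [-0.141  0.99  -0.   ] [-0.697 -0.099  0.71 ]
```

View pics/cropF.png

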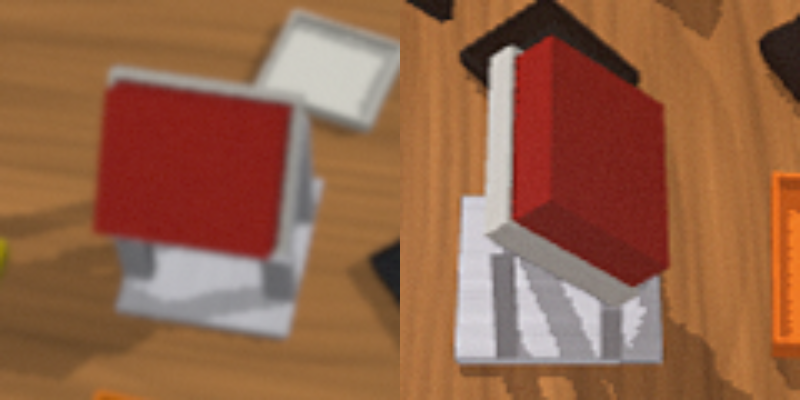

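The crop shows the tin base-up (red), with its white lid flat on the slope and square to the ledge. Its centre is about 5 mm upslope of the seat, as expected. The blue tin hasn't moved and the gripper is clear, so I'm handing in.

```bash
python3 -c "
from station import r
print(r.finish_job())"
```

```text
the job is handed in; nothing more can be done
None
```

I turned the red tin upside down, set it back in its own stand with the white lid on the slope, and handed the job in at about 15 s of the 48 s allowed. I pinched lid and base at 45°, lifted about 115 mm, rolled 180° about the tool axis and eased it onto the rails and against the ledge. Then I let go and backed off about 150 mm.

**Red tin:**
- The base normal is tilted 44.7–44.8° from up, so the lid points about 135° from up.
- Its centre is 4.6 mm (scene camera) or 6.3 mm (side camera) from where it started, almost all of it upslope, against a 22 mm limit.
- It is square to the ledge within about 2°. The grip width stayed at about 43 mm throughout, so the lid stayed shut.

**Blue tin:** its disc centre moved about 0.1 mm, which is within noise.

**Disagreements:**
- The two cameras differ by about 2 mm in the tin's position, within their calibration.
- The side camera measured the base as 92 x 115 mm instead of 90 x 110, which looks like edge noise.

**Not seen directly:** the eraser can't be seen inside the closed tin. I also didn't measure the lid gap after release, but the pictures show it shut.

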